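# Cull the chipped blank, flip the catch, hold the run lever

## Task

Take the one chipped brass blank off the marking pallet and set it down in the orange reject tray, lowered inside rather than dropped from above the rim. Then flip the red safety catch up and over, past upright, and only after that take hold of the black crossbar of the lever it guards, pull the lever all the way towards the robot's side and keep it pulled: the program finishes with the gripper still holding the lever, which springs back if released. Leave the good blanks, the carton, the safety glasses and the screwdriver where they are.

Things in the scene. Friction and masses are not known exactly. Their poses are not given: they have to be found in the camera images.
- chipped_grip (a point): the chipped brass blank (about 0.24 kg, x along its length): a 60 x 30 x 20 mm block lying flat on the pallet, from which the +x +y corner, 24 mm (along x) by 16 mm (along y), is missing through its full height. This point is the centre of its sound, full-width end (36 x 30 x 20 mm), 10 mm above its underside; grasp there across y (30 mm wide). Its place among the four blanks varies
- blank1_center (a point): a good brass blank, whole block 60 (x) x 30 (y) x 20 mm, 0.3 kg, lying flat on the pallet; this point is its centre. Must stay where it is
- blank2_center (a point): a good brass blank, whole block 60 (x) x 30 (y) x 20 mm, 0.3 kg, lying flat on the pallet; this point is its centre. Must stay where it is
- blank3_center (a point): a good brass blank, whole block 60 (x) x 30 (y) x 20 mm, 0.3 kg, lying flat on the pallet; this point is its centre. Must stay where it is
- pallet: flat aluminium plate with dark holes, 210 (x) x 230 (y) x 12 mm, fixed; origin at the centre of its underside, the four blanks lie on its top (12 mm up) in two rows
- tray: orange open reject tray, fixed, outside 130 (x) x 160 (y) x 45 mm high, walls and floor 5 mm; origin at the centre of its underside
- station: fixed blue pedestal with an aluminium top, 170 (x) x 250 (y) mm (y from -130 to +120), top 50 mm up; origin on the table under the lever's pivot; x points away from the robot's side (yaw within 0.3). It carries the lever (at y = 0) and the red catch. A dark hinge post (34 x 12 mm) at y = 82 rises to 110 mm
- catch (a joint): angle of the red safety catch (rad): 0 = lying level across the front of the lever and blocking it, 1.57 = standing upright, 1.95 = leaning outward on its stop. It stays where it is left (stiff hinge, about 1 N at the tab); starts between 0 and 0.2
- catch_tab (a point): centre of the round thumb tab at the free end of the red catch: a 24 mm disc, 16 mm thick along the station's x; grasp it across x from above. The catch arm, 12 mm wide (x) and 14 mm high, runs from here 160 mm to the hinge
- catch_hinge (a point): point on the catch's hinge axis, which runs along the station's x, 90 mm above the table, at station (x,y) = (-6, 70) mm. At joint angle a the tab lies at y = -160 cos a, z = +160 sin a mm from here, in station axes: it rises and then swings over to +y
- lever (a joint): angle of the lever (rad): 0 = rest, leaning 0.3 rad away to the station's +x; grows as it is pulled towards the station's -x (towards the robot's side); stop at 0.7. A spring pulls it back to 0: about 2 N at the crossbar at rest and 9 N at the stop. With the catch closed it is blocked after about 0.2 rad
- lever_pivot (a point): point on the lever's pivot axis (along the station's y), 50 mm above the table
- run_lever: the whole lever, steel stem and crossbar; origin on its pivot axis (same point as lever_pivot)
- crossbar (a point): black round crossbar with yellow ends on top of the lever's 10 mm steel stem: 18 mm diameter, 60 mm long along the station's y; this point is its centre, 100 mm from the pivot. At lever angle q it lies at x = 100 sin(0.3 - q), z = 100 cos(0.3 - q) mm from the pivot, in station axes; can be pinched across x from above
- carton: white carton with a green band, 60 x 70 x 70 mm, origin at the centre of its underside; leave alone
- glasses: safety glasses with amber lenses, standing on lenses and temple tips, about 110 (x) x 140 (y) x 40 mm; origin under the bridge; leave alone
- driver: screwdriver lying on the table; leave alone
- chipped: the chipped blank as a whole; origin at the centre of the underside of the original 60 x 30 mm outline, 12 mm along its +x from chipped_grip

How it is judged:
By the outcome, as a careful person would: the job done as asked, in the order asked, and still so for the second after the job is handed in, while the arm keeps its last pose, push and grip.
It also fails if it takes over 64 s, if anything falls off the work surface, if the arm or the gripper's body presses on something with over 40 N, if the wrist force passes 120 N, or if a joint passes its speed limit or range.

## Robot

A 6-joint arm with a two-finger parallel gripper is mounted at the origin on the work surface. World frame = base frame: x ahead of the robot, y to its left, z up, the work surface at z = 0. Lengths are in mm, angles in degrees, forces in N, time in s.
With the tool pointing down it reaches from about 300 to 850 mm from the base axis. Payload 4.2 kg.
Tool frame: the origin (TCP) lies between the finger pads; the fingertips stand ahead of it and the grasp point (between the pads) lies 3 mm ahead of it (nose_length is the z of the fingertips in the tool frame, in mm); z points along the fingers, y is the line along which they close (so a half turn about z gives the same grasp; the last joint's range is limited). The gripper opens to 91 mm and grips with 3 to 60 N. Pads are 32 mm wide; open, the fingers measure 118 mm over their backs; the gripper's body (76 mm by 178 mm) begins 60 mm behind the grasp point.
Start: joints at [-71.906, 18.312, 89.639, -0, 72.044, -1.146], TCP at [189.48, -542.898, 235.976] pointing down, gripper open.
Joint ranges: [-177.97, 177.97], [-48.28, 115.42], [12.27, 149.76], [-77.06, 257.06], [2.81, 150.46], [-146.56, 146.56]. Speed limits (degrees/s): [147.25, 147.25, 180, 180, 180, 180].

## Interface

Orientations are given as [roll, pitch, yaw] about the fixed x, y, z axes, in that order (R = Rz(yaw) Ry(pitch) Rx(roll)).
In Python, from workcell import state, grab_frame, camera_params, job_done, nose_length gives the robot as it stands.
- The arm moves only by the tool step_arm, never from a script. Its argument "plan" is a list that holds one entry, the list of rows, each a list of 5 numbers: the shift along the tool's x, y, z in cm, then the turn about the tool's z in rad, then the opening, from 0 (shut) to 1 (fully open). In form: [[[x, y, z, turn, gripper], ...]]. A call has 1 to 20 rows; each row is the pose to reach, as a shift and turn from the pose commanded when the call began, along the tool's axes at that moment; what a row does not reach only later rows make up. A row lasts 1/8 s, in which the tool goes at most 62.5 mm and 10.7 degrees, less where a joint would pass 70% of its speed; a pose out of reach is approached as far as the arm can. A call with a gripper value outside its range is refused whole. The fingers move at their own pace and stop on an object; "newtons" is the grip in N (left out, the last holds). Time passes only in rows, so rows that repeat a pose let the fingers close. It gives the time, the measured TCP pose, the force, the opening and the grip force at its end, in the units of the state.
- state(): the state, without advancing time (a new reading comes with each control period).
- grab_frame(name): name is "side" or "top"; returns the picture (384x512x3 uint8, blue, green, red); there is no depth.
- camera_params(name): a dict with "camera_matrix" (3x3 intrinsics, pixels), "k1" (the pictures are not rectified: a ray, as slopes to the right and down, at radius r is drawn at 1 + k1 r^2 times it, then the intrinsics apply), "R" (3x3) and "t" (3): a world point X has camera coordinates R X + t. Camera axes: x right, y down, z forward; pixel columns grow to the right and rows downward; lengths in mm; the calibration is good to about 2 mm. A picture is of the moment at which its call begins. camera_params takes no time and is no camera call.
- job_done(): hands the job in; it is judged then, once.
The state is a dict: "time_s": time; "qpos": joint angles; "qvel": joint speeds; "effort": joint torques, N m; "ee_pos": TCP position; "ee_rot": TCP orientation; "force": force on the tool from outside, world axes, zero at the start; "torque": the same for the moment, N m; "gripper_width": finger opening in mm; "gripper_force": force on a finger pad.
Only numpy, scipy, OpenCV 4.12 (cv2) and the standard library are available. Lean on these libraries where they do the work, as an engineer would, in place of code of your own. Each camera call takes 0.05 s, during which the arm holds its last target. There are 200 camera calls.

## Working session

There is one attempt and no reset: what is moved stays moved. The work goes in short steps, Python scripts to look and compute and a tool call to move; the robot and the scene stay as the last step left them, time stands still between calls to the robot, and variables do not carry over. Pictures are saved under pics/ and viewed, at most 10 in all, crops included, and the job is handed in when it is done.

Besides the shell and the picture viewer there is one more tool, called after ">>>" as a command line: name --argument value ..., lists and objects as JSON in quotes. step_arm: Moves the arm, as the interface text tells. Its arguments: {"type":"object","properties":{"plan":{"type":"array","items":{"type":"array","items":{"type":"array","items":{"type":"number"}}}},"newtons":{"type":"number"}},"required":["plan"]}

```bash
mkdir -p pics; ls; python3 - <<'E'
from workcell import *
import cv2
for n in("side","top"):
    im=grab_frame(n); cv2.imwrite(f"pics/{n}0.png",cv2.resize(im,(800,600),interpolation=cv2.INTER_CUBIC)); cv2.imwrite(f"{n}0raw.png",im)
    p=camera_params(n); print(n,p)
print(state(),nose_length if not callable(nose_length) else nose_length())
E
```

```text
pics
side {'camera_matrix': array([[388.37671311,   0.        , 251.71173772],
       [  0.        , 388.37671311, 188.11197344],
       [  0.        ,   0.        ,   1.        ]]), 'k1': 0.02108046142744822, 'R': array([[-0.86749229, -0.49730302,  0.01211749],
       [-0.38046869,  0.64760064, -0.66019466],
       [ 0.32046951, -0.5773241 , -0.75099679]]), 't': array([498.04907605, 259.72991143, 821.9676489 ])}
top {'camera_matrix': array([[402.64781754,   0.        , 257.10366735],
       [  0.        , 402.64781754, 193.04358414],
       [  0.        ,   0.        ,   1.        ]]), 'k1': -0.13294689529965095, 'R': array([[-7.03259867e-02, -9.97523599e-01, -9.61412331e-04],
       [-9.76284321e-01,  6.90263705e-02, -2.05193288e-01],
       [ 2.04751510e-01, -1.34918087e-02, -9.78720997e-01]]), 't': array([ 64.02378319, 583.49063923, 920.26079393])}
{'time_s': 0.1, 'qpos': array([-7.19065046e+01,  1.83467348e+01,  8.97013428e+01, -1.19464085e-03,
        7.20441582e+01, -1.14685483e+00]), 'qvel': array([ 0.09826617, -0.0729672 , -0.19041906, -0.07379018, -0.01494797,
       -0.05899656]), 'effort': array([-5.47823674e-04, -4.13333845e+01, -2.32510239e+01,  7.27976183e-02,
        4.21557063e-02, -5.80394544e-05]), 'ee_pos': array([ 189.33119882, -542.47346552,  235.20374162]), 'ee_rot': array([-1.79907760e+02, -7.10468914e-04,  1.92407189e+01]), 'force': array([ 0.72461771, -1.003388  , -0.00182108]), 'torque': array([-0.01950553,  0.00938297, -0.04011077]), 'gripper_force': 0.0, 'gripper_width': 91.60024645912071} 22.0
```

View pics/top0.png

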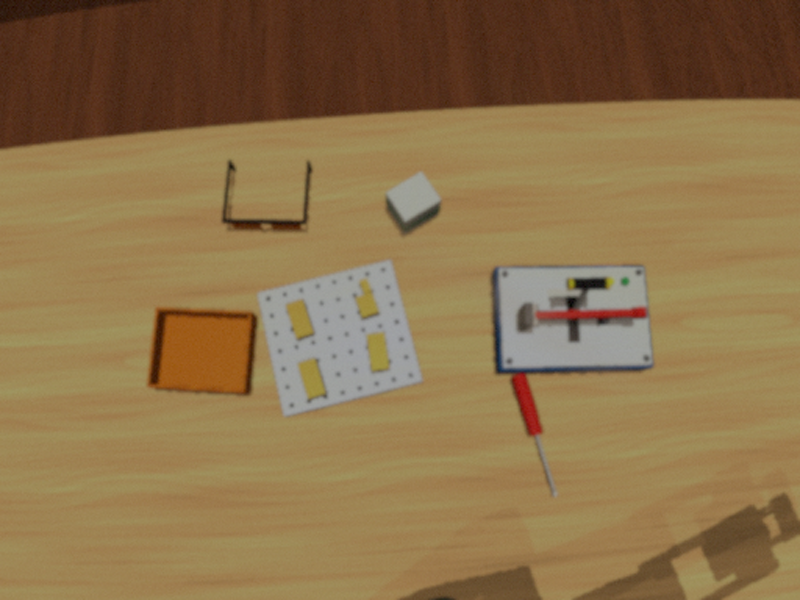

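View pics/side0.png

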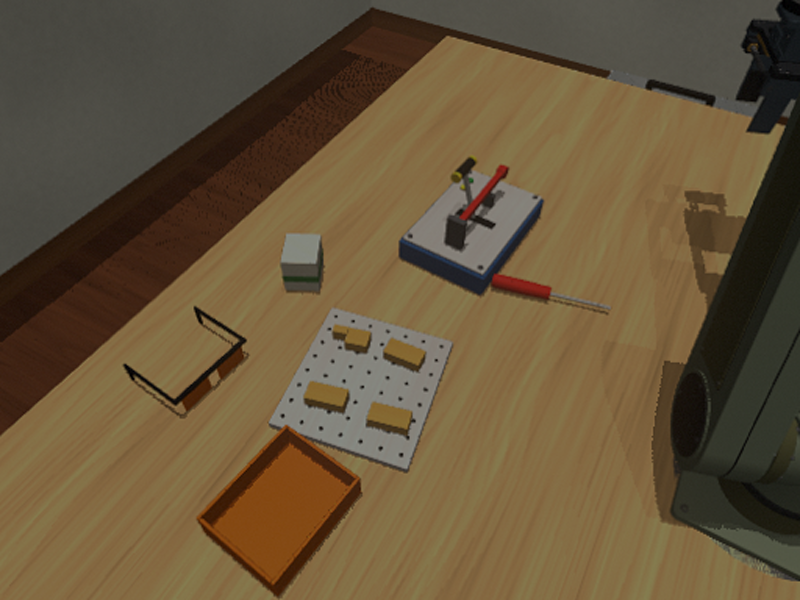

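The top picture (800 px scale) shows the chipped blank at about (367,299), with its narrow end up and its sound end at (368,305). The tray is around (203,351), and the station spans (495–652, 266–370) with the catch tab near (638,313) and the crossbar at (590,284). I'll enlarge the blank and the station.

```bash
python3 - <<'E'
import cv2,numpy as np
t=cv2.imread("top0raw.png")
a=cv2.resize(t[165:270,160:275],(0,0),fx=5,fy=5,interpolation=cv2.INTER_CUBIC)   # pallet
b=cv2.resize(t[160:245,310:425],(0,0),fx=5,fy=5,interpolation=cv2.INTER_CUBIC)
cv2.imwrite("pics/pal.png",a);cv2.imwrite("pics/sta.png",b)
E
```

```text
(no output)
```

View pics/pal.png

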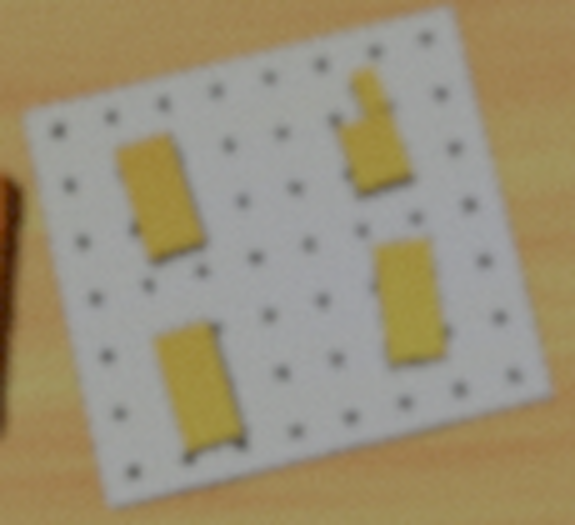

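View pics/sta.png

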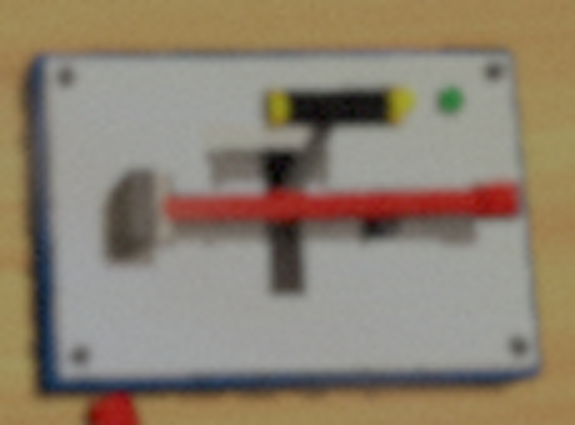

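The pallet crop shows the chipped blank's sound end with corners at about (338,124), (362,192), (411,180) and (388,112), and the narrow end at (350–375,70). In the station crop, the plate corners are (40,57), (511,50), (538,372) and (55,383), the tab is at (496,200) and the crossbar runs from (268,107) to (411,104).

```bash
cat > h.py <<'E'
import numpy as np,cv2
from workcell import *
def w(name,uv,z):
    p=camera_params(name);K=p["camera_matrix"]
    uv=np.atleast_2d(np.array(uv,float))
    n=cv2.undistortPoints(uv[:,None],K,np.array([p["k1"],0,0,0,0]))[:,0]
    d=np.c_[n,np.ones(len(n))]@p["R"];C=-p["R"].T@p["t"]
    return C+d*((z-C[2])/d[:,2])[:,None]
def proj(name,X):
    p=camera_params(name)
    return cv2.projectPoints(np.atleast_2d(np.array(X,float)),cv2.Rodrigues(p["R"])[0],p["t"],p["camera_matrix"],np.array([p["k1"],0,0,0,0]))[0][:,0]
def crop(px,o): return (np.array(px,float)+.5)/5-.5+np.array(o)
E
python3 - <<'E'
from h import *
np.set_printoptions(precision=1,suppress=True)
print("blank",w("top",crop([(338,124),(362,192),(411,180),(388,112),(350,74),(375,68)],(160,165)),32))
print("pallet",w("top",crop([(22,108),(453,6),(552,396),(110,507)],(160,165)),12))
s=w("top",crop([(40,57),(511,50),(538,372),(55,383)],(310,160)),50);print("sta",s)
print("tab~",w("top",crop([(496,200)],(310,160)),110))
print("bar",w("top",crop([(268,107),(411,104)],(310,160)),146))
print("tray",w("top",(np.array([(157,310),(256,314),(249,394),(150,386)])+.5)/1.5625-.5,45))
# side checks
side=lambda q:(np.array(q)+.5)/1.5625-.5
print("side bar",w("side",side([(465,168)]),146),"tab",w("side",side([(503,170)]),110))
E
```

```text
blank [[607.2  96.7  32. ]
 [571.6  86.7  32. ]
 [576.   61.9  32. ]
 [611.6  71.3  32. ]
 [632.6  89.3  32. ]
 [634.8  76.5  32. ]]
pallet [[631.7 261.1  12. ]
 [670.1  34.9  12. ]
 [465.2  -0.9  12. ]
 [425.  222.5  12. ]]
sta [[ 634.2 -132.2   50. ]
 [ 621.8 -374.5   50. ]
 [ 457.9 -364.1   50. ]
 [ 471.5 -123.1   50. ]]
tab~ [[ 535.4 -330.7  110. ]]
bar [[ 579.5 -216.6  146. ]
 [ 576.4 -282.9  146. ]]
tray [[604.4 418.1  45. ]
 [586.6 255.5  45. ]
 [460.7 270.   45. ]
 [482.5 429.3  45. ]]
side bar [[ 576.8 -246.8  146. ]] tab [[ 532.7 -321.8  110. ]]
```

```bash
cat >> h.py <<'E'
from scipy.spatial.transform import Rotation as Ro
def go(P,yaw):
    "shift (cm) and turn (rad) bringing the grasp point to P (mm) with yaw (deg)"
    s=state();R=Ro.from_euler("xyz",s["ee_rot"],degrees=True)
    g=s["ee_pos"]+R.apply([0,0,3])
    turn=-np.radians((yaw-s["ee_rot"][2]+180)%360-180)
    print(np.round(R.inv().apply(np.array(P)-g)/10,2),round(turn,3),"grasp",g.round(1),s["ee_rot"].round(1),"t",s["time_s"])
E
python3 - <<'E'
from h import *
np.set_printoptions(precision=1,suppress=True)
go([592,79,150],14.5)
th=np.radians(-3.05);X=np.array([np.cos(th),np.sin(th),0]);Y=np.array([-np.sin(th),np.cos(th),0]);O=np.array([547.5,-246,0])
print("obs tab side",(np.array([503,170])+.5)/1.5625-.5,"top",crop([(496,200)],(310,160)))
for a in(0,.05,.1,.15,.2):
    T=O-6*X+70*Y+[0,0,90]+160*(-np.cos(a)*Y+[0,0,np.sin(a)]);print(a,T,proj("side",T),proj("top",T))
for c in [(591.6,79.2,32),(546.4,-248.5,50)]: print((proj("side",c)+.5)*1.5625)
E
```

```text
[ 58.5 -45.4   8.3] 0.083 grasp [ 189.3 -542.5  232.2] [-179.9   -0.    19.2] t 0.1
obs tab side [321.7 108.6] top [[408.8 199.6]]
0 [ 536.7 -335.6   90. ] [[321.3 111.3]] [[407.6 200.5]]
0.05 [ 536.7 -335.4   98. ] [[321.7 109.1]] [[408.8 199.9]]
0.1 [ 536.8 -334.8  106. ] [[322.  106.9]] [[409.7 199.2]]
0.15 [ 536.8 -333.8  113.9] [[322.3 104.8]] [[410.6 198.6]]
0.2 [ 536.9 -332.4  121.8] [[322.5 102.7]] [[411.2 198. ]]
[[359.2 336.5]]
[[475.7 216.5]]
```

>>> step_arm --plan '[[[15, -11.6, 2, 0.02, 0.7], [30, -23.2, 4, 0.04, 0.7], [45, -35, 6, 0.06, 0.7], [58.5, -45.4, 8.3, 0.083, 0.7], [58.5, -45.4, 8.3, 0.083, 0.7], [58.5, -45.4, 8.3, 0.083, 0.7], [58.5, -45.4, 8.3, 0.083, 0.7], [58.5, -45.4, 8.3, 0.083, 0.7], [58.5, -45.4, 8.3, 0.083, 0.7], [58.5, -45.4, 8.3, 0.083, 0.7], [58.5, -45.4, 8.3, 0.083, 0.7], [58.5, -45.4, 8.3, 0.083, 0.7], [58.5, -45.4, 8.3, 0.083, 0.7], [58.5, -45.4, 8.3, 0.083, 0.7], [58.5, -45.4, 8.3, 0.083, 0.7], [58.5, -45.4, 8.3, 0.083, 0.7], [58.5, -45.4, 8.3, 0.083, 0.7], [58.5, -45.4, 8.3, 0.083, 0.7], [58.5, -45.4, 8.3, 0.083, 0.7]]]' --newtons 25

```text
time_s: 2.48
ee_pos: [592.2, 78.4, 153.0]
ee_rot: [180.0, -0.0, 14.5]
force: [-0.6, -0.1, -0.3]
gripper_width: 64.2
gripper_force: 0.0
```

```bash
python3 - <<'E'
from h import *
go([591.5,79.5,24],14.5)
E
```

```text
[-0.04 -0.13 12.6 ] -0.0 grasp [592.2  78.4 150. ] [180.   -0.   14.5] t 2.475
```

>>> step_arm --plan '[[[0, -0.1, 4, 0, 0.7], [0, -0.1, 8, 0, 0.7], [0, -0.1, 10.5, 0, 0.7], [0, -0.1, 11.6, 0, 0.7], [0, -0.1, 11.6, 0, 0.7], [0, -0.1, 11.6, 0, 0.7]]]' --newtons 25

```text
time_s: 3.22
ee_pos: [592.9, 79.6, 38.1]
ee_rot: [180.0, -0.1, 14.5]
force: [-0.8, 0.1, -0.5]
gripper_width: 64.1
gripper_force: 0.0
```

```bash
python3 - <<'E'
from h import *
go([591.5,79.5,34],14.5); print(state()["force"])
im=grab_frame("side"); cv2.imwrite("pics/g1.png",cv2.resize(im[170:310,150:310],(0,0),fx=4,fy=4,interpolation=cv2.INTER_CUBIC))
E
```

```text
[-0.14 -0.03  0.11] -0.0 grasp [592.9  79.6  35.1] [ 1.80e+02 -1.00e-01  1.45e+01] t 3.225
[-0.84514916  0.10417543 -0.48639101]
```

View pics/g1.png

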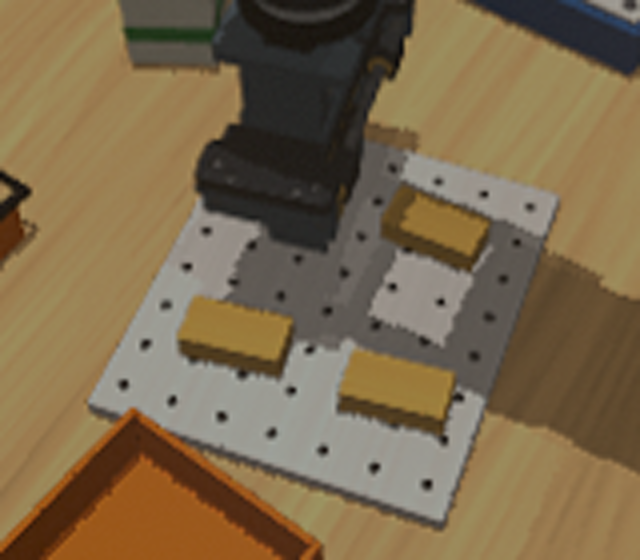

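The side view shows the fingers straddling the hidden chipped blank, clear of the other blanks. Closing now, then lifting.

>>> step_arm --plan '[[[-0.1, 0, 0.1, 0, 0.2], [-0.1, 0, 0.1, 0, 0.2], [-0.1, 0, 0.1, 0, 0.1], [-0.1, 0, 0.1, 0, 0.1], [-0.1, 0, 0.1, 0, 0.1], [-0.1, 0, 0.1, 0, 0.1], [-0.1, 0, -1, 0, 0.1], [-0.1, 0, -4, 0, 0.1], [-0.1, 0, -8, 0, 0.1], [-0.1, 0, -10, 0, 0.1], [-0.1, 0, -10, 0, 0.1]]]' --newtons 25

```text
time_s: 4.65
ee_pos: [592.0, 79.4, 138.9]
ee_rot: [180.0, -0.2, 14.5]
force: [-0.5, -0.4, -3.2]
gripper_width: 29.5
gripper_force: 25.0
```

```bash
python3 - <<'E'
from h import *
# tray centre ~ (533.5,343): compute
c=np.array([[604.4,418.1],[586.6,255.5],[460.7,270],[482.5,429.3]]);print(c.mean(0),np.degrees(np.arctan2(-(c[0]-c[1])[0],(c[0]-c[1])[1])),np.degrees(np.arctan2(-(c[3]-c[2])[0],(c[3]-c[2])[1])))
go([525,343,134],-7)
E
```

```text
[533.55  343.225] -6.247355025350733 -7.792449720893116
[  0.1  -27.2    0.18] 0.375 grasp [592.   79.4 135.9] [180.   -0.2  14.5] t 4.65
```

>>> step_arm --plan '[[[0, -6, 0, 0.1, 0.1], [0.1, -12, 0, 0.2, 0.1], [0.1, -18, 0, 0.3, 0.1], [0.1, -24, 0, 0.375, 0.1], [0.1, -27.2, 0.2, 0.375, 0.1], [0.1, -27.2, 0.2, 0.375, 0.1], [0.1, -27.2, 0.2, 0.375, 0.1], [0.1, -27.2, 0.2, 0.375, 0.1], [0.1, -27.2, 3, 0.375, 0.1], [0.1, -27.2, 6, 0.375, 0.1], [0.1, -27.2, 9, 0.375, 0.1], [0.1, -27.2, 9, 0.375, 0.1], [0.1, -27.2, 9, 0.375, 0.1]]]'

```text
time_s: 6.28
ee_pos: [525.0, 342.7, 48.1]
ee_rot: [-179.9, -0.1, -7.1]
force: [-0.2, 0.2, -1.6]
gripper_width: 30.0
gripper_force: 25.0
```

```bash
python3 - <<'E'
from h import *
go([525,343,28],-7); print(state()["force"])
im=grab_frame("top"); cv2.imwrite("pics/t1.png",cv2.resize(im[150:290,70:230],(0,0),fx=4,fy=4,interpolation=cv2.INTER_CUBIC))
E
```

```text
[-0.01 -0.03  1.71] -0.001 grasp [525.  342.7  45.1] [-1.799e+02 -1.000e-01 -7.100e+00] t 6.275
[-0.2371416   0.15054291 -1.63020588]
```

View pics/t1.png

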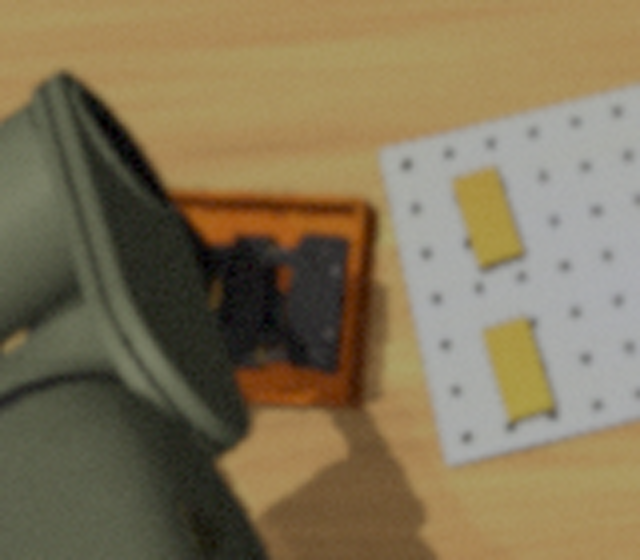

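The top view shows the gripper inside the tray outline (175–372, 195–405 in the crop) with clearance from the walls. Lowering the last bit, releasing and rising.

>>> step_arm --plan '[[[0, 0, 1, 0, 0.1], [0, 0, 1.6, 0, 0.1], [0, 0, 1.7, 0, 0.1], [0, 0, 1.7, 0, 0.1], [0, 0, 1.7, 0, 0.55], [0, 0, 1.7, 0, 0.55], [0, 0, 1.7, 0, 0.55], [0, 0, 1.7, 0, 0.55], [0, 0, 1, 0, 0.55], [0, 0, -3, 0, 0.55], [0, 0, -8, 0, 0.55], [0, 0, -14, 0, 0.55], [0, 0, -20, 0, 0.55], [0, 0, -20, 0, 0.55], [0, 0, -20, 0, 0.55]]]'

```text
time_s: 8.2
ee_pos: [523.5, 342.6, 246.9]
ee_rot: [180.0, 0.0, -7.0]
force: [0.0, -0.1, -0.0]
gripper_width: 49.9
gripper_force: 0.0
```

```bash
python3 - <<'E'
from h import *
th=np.radians(-3.05);Y=np.array([-np.sin(th),np.cos(th),0])
go([536.8,-335.3,230],86.95)
E
```

```text
[ 9.58 67.12  1.4 ] -1.64 grasp [523.5 342.6 243.9] [180.   0.  -7.] t 8.2
```

>>> step_arm --plan '[[[1, 6.2, 0, -0.15, 0.5], [2, 12.4, 0, -0.3, 0.5], [3, 18.6, 0, -0.45, 0.5], [4, 24.8, 0, -0.6, 0.5], [5, 31, 0, -0.75, 0.5], [6, 37.2, 0, -0.9, 0.5], [7, 43.4, 0, -1.05, 0.5], [8, 49.6, 0, -1.2, 0.5], [8.5, 55.8, 0, -1.35, 0.5], [9, 62, 0.5, -1.5, 0.5], [9.6, 67.1, 1.4, -1.64, 0.5], [9.6, 67.1, 1.4, -1.64, 0.5], [9.6, 67.1, 1.4, -1.64, 0.5], [9.6, 67.1, 1.4, -1.64, 0.5], [9.6, 67.1, 1.4, -1.64, 0.5], [9.6, 67.1, 1.4, -1.64, 0.5]]]'

```text
time_s: 10.2
ee_pos: [537.6, -334.1, 233.3]
ee_rot: [180.0, 0.0, 87.0]
force: [-1.0, -0.5, 0.3]
gripper_width: 45.8
gripper_force: 0.0
```

```bash
python3 - <<'E'
from h import *
go([536.8,-335.3,103],86.95)
s=grab_frame("side");t=grab_frame("top")
o=np.hstack([cv2.resize(s[80:210,210:340],(400,400),interpolation=cv2.INTER_CUBIC),cv2.resize(t[180:280,70:170],(400,400),interpolation=cv2.INTER_CUBIC)])
cv2.imwrite("pics/c1.png",o)
E
```

```text
[-0.12 -0.08 12.73] 0.001 grasp [ 537.6 -334.1  230.3] [180.   0.  87.] t 10.2
```

View pics/c1.png

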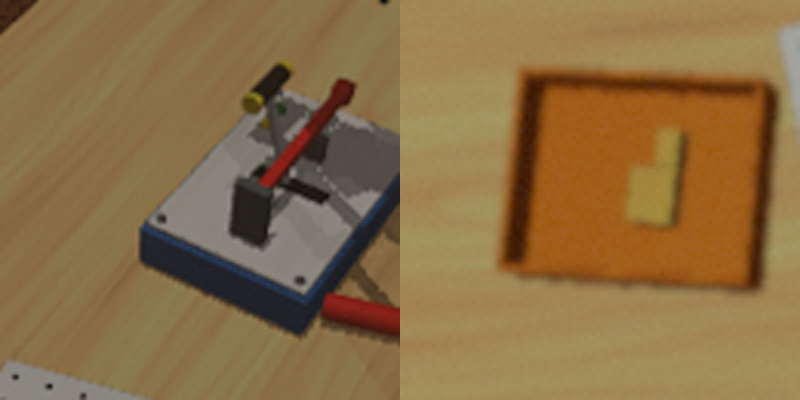

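The chipped blank lies flat in the tray. The catch tab in the left panel at (345,93) matches a ≈ 0.05. Now descending on the tab and closing.

>>> step_arm --plan '[[[-0.1, -0.1, 6, 0, 0.5], [-0.1, -0.1, 10, 0, 0.5], [-0.1, -0.1, 12.5, 0, 0.5], [-0.1, -0.1, 13, 0, 0.5], [-0.1, -0.1, 13, 0, 0.5], [-0.1, -0.1, 13, 0, 0.5], [-0.1, -0.1, 13, 0, 0.1], [-0.1, -0.1, 13, 0, 0.1], [-0.1, -0.1, 13, 0, 0.1], [-0.1, -0.1, 13, 0, 0.1], [-0.1, -0.1, 13, 0, 0.1]]]' --newtons 20

```text
time_s: 11.68
ee_pos: [538.0, -336.0, 103.5]
ee_rot: [179.8, 0.0, 86.9]
force: [5.0, 1.3, -0.7]
gripper_width: 15.6
gripper_force: 20.0
```

```bash
python3 - <<'E'
from h import *
s=state();print(s["force"],s["gripper_width"]);go([536.8,-335.3,100],86.95)
# arc shifts about hinge; tool x ~ station +y, z down. start angle .05
for a in np.arange(.15,1.96,.15): print(round(a,2),round(16*(np.cos(.05)-np.cos(a)),1),round(-16*(np.sin(a)-np.sin(.05)),1))
E
```

```text
[ 5.01413252  1.33033725 -0.72275228] 15.606358406124365
[ 0.06 -0.13  0.05] -0.0 grasp [ 538.  -336.   100.5] [179.8   0.   86.9] t 11.675
0.15 0.2 -1.6
0.3 0.7 -3.9
0.45 1.6 -6.2
0.6 2.8 -8.2
0.75 4.3 -10.1
0.9 6.0 -11.7
1.05 8.0 -13.1
1.2 10.2 -14.1
1.35 12.5 -14.8
1.5 14.8 -15.2
1.65 17.2 -15.2
1.8 19.6 -14.8
1.95 21.9 -14.1
```

>>> step_arm --plan '[[[0.2, 0.1, -1.6, 0, 0.1], [0.7, 0.1, -3.9, 0, 0.1], [1.6, 0.1, -6.2, 0, 0.1], [2.8, 0.1, -8.2, 0, 0.1], [4.3, 0.1, -10.1, 0, 0.1], [6, 0.1, -11.7, 0, 0.1], [8, 0.1, -13.1, 0, 0.1], [10.2, 0.1, -14.1, 0, 0.1], [12.5, 0.1, -14.8, 0, 0.1], [14.8, 0.1, -15.2, 0, 0.1], [14.8, 0.1, -15.2, 0, 0.1], [14.8, 0.1, -15.2, 0, 0.1]]]'

```text
time_s: 13.18
ee_pos: [546.2, -187.2, 256.7]
ee_rot: [179.8, -0.0, 87.0]
force: [5.2, 1.5, 5.1]
gripper_width: 16.1
gripper_force: 20.0
```

```bash
python3 - <<'E'
from h import *
s=state();print(s["force"],s["gripper_width"]);go([545,-165,250],86.95)
E
```

```text
[5.24694484 1.45592801 5.07559212] 16.05832211442041
[ 2.22 -0.24  0.37] 0.001 grasp [ 546.2 -187.2  253.7] [179.8  -0.   87. ] t 13.175
```

>>> step_arm --plan '[[[1.2, 0, 0.1, 0, 0.1], [2.4, 0, 0.2, 0, 0.1], [3.6, 0, 0.4, 0, 0.1], [4.8, 0, 0.6, 0, 0.1], [6, 0, 0.9, 0, 0.1], [6, 0, 0.9, 0, 0.1], [6, 0, 0.9, 0, 0.1]]]'

```text
time_s: 14.05
ee_pos: [549.6, -127.7, 248.2]
ee_rot: [179.7, -0.0, 87.0]
force: [4.7, 2.1, 8.5]
gripper_width: 15.7
gripper_force: 20.0
```

```bash
python3 - <<'E'
from h import *
s=state();print(s["force"],s["gripper_width"]);go([549,-117,255],86.95)
t=grab_frame("side")
cv2.imwrite("pics/c2.png",cv2.resize(t[50:210,200:400],(750,600),interpolation=cv2.INTER_CUBIC))
E
```

```text
[4.67080813 2.08538973 8.52560103] 15.71528345838875
[ 1.06 -0.11 -0.98] 0.0 grasp [ 549.6 -127.7  245.2] [179.7  -0.   87. ] t 14.05
```

View pics/c2.png

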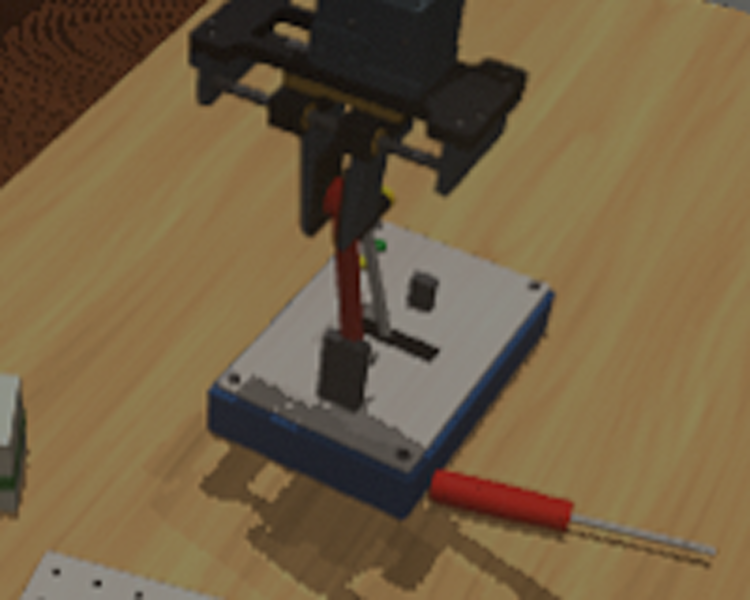

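The side view shows the catch swung past upright, with the tab held at about (335,195) and leaning outward from the post at (345,370). Releasing and going over the crossbar.

>>> step_arm --plan '[[[0, 0, 0, 0, 0.5], [0, 0, 0, 0, 0.5], [0, 0, 0, 0, 0.5], [0, 0, 0, 0, 0.5], [0, 0, -3, 0, 0.5], [0, 0, -6, 0, 0.5], [-6, 1.5, -6, 0, 0.5], [-12, 3.3, -6, 0, 0.5], [-12, 3.3, -6, 0, 0.5], [-12, 3.3, -6, 0, 0.5]]]'

```text
time_s: 15.35
ee_pos: [574.6, -249.5, 305.4]
ee_rot: [-179.9, -0.1, 86.9]
force: [0.4, 0.3, 1.1]
gripper_width: 45.5
gripper_force: 0.0
```

```bash
python3 - <<'E'
from h import *
s=state();print(s["force"],s["gripper_width"]);go([577,-247.5,148],86.95)
t=grab_frame("side");u=grab_frame("top")
cv2.imwrite("pics/c3.png",np.hstack([cv2.resize(t[80:210,200:330],(400,400),interpolation=cv2.INTER_CUBIC),cv2.resize(u[140:270,310:440],(400,400),interpolation=cv2.INTER_CUBIC)]))
E
```

```text
[0.4230308  0.31257193 1.10530293] 45.48580360990571
[ 0.2   0.25 15.44] -0.0 grasp [ 574.6 -249.5  302.4] [-1.799e+02 -1.000e-01  8.690e+01] t 15.35
```

View pics/c3.png

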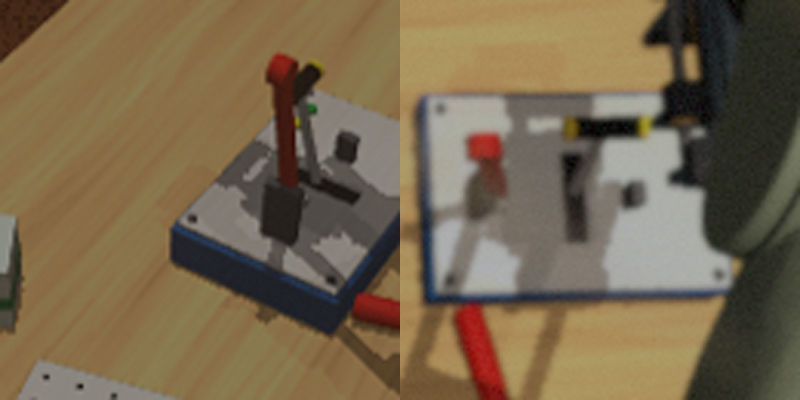

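The catch stands beyond upright (left panel, tab at (282,70)) and the crossbar (right panel, 570–650, 127) is undisturbed. Descending and gripping it.

>>> step_arm --plan '[[[0.2, 0.25, 5, 0, 0.5], [0.2, 0.25, 10, 0, 0.5], [0.2, 0.25, 14, 0, 0.5], [0.2, 0.25, 15.6, 0, 0.5], [0.2, 0.25, 15.6, 0, 0.5], [0.2, 0.25, 15.6, 0, 0.5], [0.2, 0.25, 15.6, 0, 0.1], [0.2, 0.25, 15.6, 0, 0.1], [0.2, 0.25, 15.6, 0, 0.1], [0.2, 0.25, 15.6, 0, 0.1], [0.2, 0.25, 15.6, 0, 0.1]]]' --newtons 30

```text
time_s: 16.82
ee_pos: [578.1, -248.0, 150.5]
ee_rot: [179.9, 0.0, 87.0]
force: [1.2, 0.8, 4.2]
gripper_width: 17.6
gripper_force: 28.8
```

```bash
python3 - <<'E'
from h import *
s=state();print(s["force"],s["gripper_width"]);go([577,-247.5,146],86.95)
for q in np.arange(.1,.76,.1): print(round(q,2),round(10*(np.sin(.3-q)-np.sin(.3)),1),round(-10*(np.cos(.3-q)-np.cos(.3)),2))
E
```

```text
[1.18484454 0.75715588 4.22103512] 17.565926227797128
[ 0.05 -0.12  0.15] 0.0 grasp [ 578.1 -248.   147.5] [179.9   0.   87. ] t 16.825
0.1 -1.0 -0.25
0.2 -2.0 -0.4
0.3 -3.0 -0.45
0.4 -4.0 -0.4
0.5 -4.9 -0.25
0.6 -5.9 -0.0
0.7 -6.8 0.34
```

>>> step_arm --plan '[[[0, -0.6, -0.15, 0, 0.1], [0, -1.2, -0.3, 0, 0.1], [0, -2, -0.4, 0, 0.1], [0, -3, -0.45, 0, 0.1], [0, -4, -0.4, 0, 0.1], [0, -4.9, -0.25, 0, 0.1], [0, -5.9, 0, 0, 0.1], [0, -6.5, 0.2, 0, 0.1], [0, -6.8, 0.3, 0, 0.1], [0, -6.8, 0.3, 0, 0.1], [0, -6.8, 0.3, 0, 0.1]]]' --newtons 40

```text
time_s: 18.2
ee_pos: [516.4, -244.8, 151.1]
ee_rot: [178.9, 0.1, 86.9]
force: [11.0, 3.9, 9.8]
gripper_width: 17.4
gripper_force: 41.1
```

```bash
python3 - <<'E'
from h import *
s=state();print(s["force"],s["gripper_width"]);go([577-68,-247.5+3.6,142],86.95)
E
```

```text
[11.0165394   3.89924796  9.79380139] 17.382967672653354
[ 0.05 -0.76  0.59] -0.001 grasp [ 516.5 -244.8  148.1] [1.789e+02 1.000e-01 8.690e+01] t 18.2
```

>>> step_arm --plan '[[[0, -0.3, 0.1, 0, 0.1], [0, -0.6, 0.2, 0, 0.1], [0, -0.8, 0.3, 0, 0.1], [0, -0.8, 0.3, 0, 0.1], [0, -0.8, 0.3, 0, 0.1]]]'

```text
time_s: 18.82
ee_pos: [510.6, -244.5, 148.9]
ee_rot: [178.6, 0.1, 86.8]
force: [14.0, 5.5, 11.8]
gripper_width: 17.7
gripper_force: 43.4
```

```bash
python3 - <<'E'
from h import *
s=state();print(s["force"],s["gripper_width"]);go([509,-244,142],86.95)
t=grab_frame("side");u=grab_frame("top")
cv2.imwrite("pics/l.png",np.hstack([cv2.resize(t[80:210,200:330],(400,400),interpolation=cv2.INTER_CUBIC),cv2.resize(u[140:270,310:440],(400,400),interpolation=cv2.INTER_CUBIC)]))
E
```

```text
[14.00009272  5.54319002 11.77780708] 17.665082804935633
[ 0.04 -0.18  0.39] -0.002 grasp [ 510.7 -244.5  145.9] [1.786e+02 1.000e-01 8.680e+01] t 18.825
```

View pics/l.png

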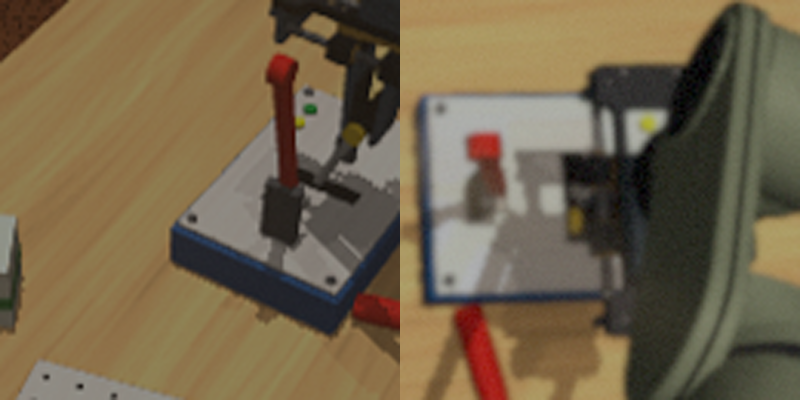

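The lever is well pulled over with the yellow bar end at (352,133), and the catch is still open. It's still moving with each command, so I'll keep pulling until it stops.

>>> step_arm --plan '[[[0, -0.3, 0.1, 0, 0.1], [0, -0.6, 0.2, 0, 0.1], [0, -0.6, 0.2, 0, 0.1], [0, -0.6, 0.2, 0, 0.1]]]'

```text
time_s: 19.42
ee_pos: [509.9, -244.5, 148.8]
ee_rot: [177.9, 0.2, 86.8]
force: [24.7, 6.5, 12.9]
gripper_width: 17.5
gripper_force: 42.6
```

>>> step_arm --plan '[[[0, -0.3, 0.1, 0, 0.1], [0, -0.6, 0.2, 0, 0.1], [0, -0.6, 0.2, 0, 0.1], [0, -0.6, 0.2, 0, 0.1]]]'

```text
time_s: 19.92
ee_pos: [509.7, -244.6, 148.8]
ee_rot: [177.2, 0.3, 86.7]
force: [36.9, 9.6, 12.1]
gripper_width: 17.6
gripper_force: 42.0
```

>>> step_arm --plan '[[[0, 0.3, 0, 0, 0.1], [0, 0.6, 0, 0, 0.1], [0, 0.6, 0, 0, 0.1], [0, 0.6, 0, 0, 0.1], [0, 0.6, 0, 0, 0.1]]]'

```text
time_s: 20.55
ee_pos: [510.0, -244.6, 148.7]
ee_rot: [177.9, 0.2, 86.8]
force: [21.9, 9.5, 23.3]
gripper_width: 17.3
gripper_force: 42.9
```

The lever is firmly on its stop (no motion, 22 N against about 9 N of spring), the grip holds, and the catch and blank are confirmed. Handing in.

```bash
python3 -c "
from workcell import *
print(job_done())"
```

```text
the job is handed in; nothing more can be done
None
```

The job is handed in at about 20.6 s: the chipped blank lies in the reject tray, the catch is past upright (about 1.88 rad), and the gripper is holding the lever against its stop; I never touched the other items.

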